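Clamp the cigar mould in its press

ROBOT

A 6-joint arm with a two-finger parallel gripper is mounted at the origin on the work surface. World frame = base frame: x ahead of the robot, y to its left, z up, the work surface at z = 0. Lengths are in m, angles in rad, forces in N, time in s.
With the tool pointing down it reaches from about 0.425 to 0.95 m from the base axis. Payload 3.5 kg.
Tool frame: the origin (TCP) lies midway between the tips of the shut fingers; the grasp point (between the pads) lies 19 mm behind it (ctrl.tcp_to_grasp is the distance from the TCP to the grasp point, in m); z points along the fingers, x is the direction in which the jaws open and shut, and the axes are right-handed (so a half turn about z gives the same grasp; the last joint's range is limited). The gripper opens to 85 mm and grips with 20 to 120 N. Pads are 22 mm wide; open, the fingers measure 114 mm over their backs; the gripper's body (76 mm by 85 mm) begins 54 mm behind the grasp point. The pads swing forward as they close: fully open they stand 13 mm farther back than shut.
Start: joints at [-1.308, 0.286, 1.577, -0, 1.279, -0.15], TCP at [0.271, -0.618, 0.231] pointing down, gripper open.
Joint ranges: [-2.77, 2.77], [-0.9, 2.22], [0.21, 2.48], [-1.53, 4.67], [0.24, 2.81], [-2.84, 2.84]. Speed limits (rad/s): [2.79, 2.79, 3.14, 3.14, 3.14, 3.14].

INTERFACE

Orientations are given as a unit quaternion [x, y, z, w].
In Python, from plant import ctrl, cams, workorder, spotter gives the robot as it stands. The module is installed in compiled form; this text tells all that it offers.
- The arm moves only by the tool send_rows, never from a script. Its argument "motion" is one flat list of numbers, 5 for each row, row after row: the shift along the tool's x, y, z in cm, then the turn about the tool's z in rad, then the finger opening in cm, from 0 to 8.54. In form: [tx, ty, tz, spin, gripper, tx, ty, tz, spin, gripper, ...]. A call has 1 to 12 rows; each row shifts and turns the pose as measured when the row begins, along the tool's axes as they then stand; what a row does not reach is not made up. A row lasts 1/10 s, in which the tool goes at most 50 mm and 8.59 degrees, less where a joint would pass 70% of its speed; a pose out of reach is approached as far as the arm can. A call is refused whole if a number of a shift passes 5 or a number of a turn 0.15, either way. A call with a gripper value outside its range is refused whole. The fingers move at their own pace and stop on an object; "grip_force" is the grip in N (left out, the last holds). Time passes only in rows, so rows that do not move let the fingers close. It gives the time, the measured TCP pose, the force and the opening at its end, in the units of the state.
- ctrl.get_state(): the state, without advancing time (a new reading comes with each control period).
- cams.read_camera(name): name is "scene" or "top"; returns (picture, depth): 384x512x3 uint8, red, green, blue; 384x512 float32, m along the optical axis (not along the pixel's ray), 0 where there is no reading.
- cams.camera_params(name): a dict with "fx", "fy", "cx", "cy" (pixels), "xyz" and "attitude" of the camera in the world. Camera axes: x right, y down, z forward; pixel columns grow to the right and rows downward; lengths in m; the calibration is good to about 2 mm. A picture is of the moment at which its call begins. camera_params takes no time and is no camera call.
- workorder.sign_off(): hands the job in, once; it reports no verdict.
Trained networks look in the newest picture that a camera, given by its name, has taken for a name from the list of things; names that differ only in an ending like _2 or _b are one class to them, and where a whole thing is asked for, a point or a joint stands for the part that bears it (a point fixed in the world has none). Each returns a list of dicts, best first, with "conf" (0 to 1); they miss things now and then, are a little off and sometimes report something else, mostly with a low value. They report only what shows in the picture. A call takes as long as a camera call. They do not tell look-alikes from the thing itself.
- spotter.trace(target, camera): "mask" (384x512 bool, what is visible of it) and "bbox" ([left, top, width, height] in pixels, round what is visible of it).
The state is a dict: "time": time; "qpos": joint angles; "dq": joint speeds; "joint_efforts": joint torques, N m; "eef_pos": TCP position; "tcp_rot": TCP orientation; "contact_force": force on the tool from outside, world axes, zero at the start; "wrist_torque": the same for the moment, N m; "opening": opening from 0.0 (shut) to 1.0 (fully open).
Only numpy, scipy, OpenCV 4.12 (cv2) and the standard library are available. Lean on these libraries where they do the work, as an engineer would, in place of code of your own. Each camera call takes 0.05 s, during which the arm holds its last target.

TASK

Screw the red-levered clamp bolt of the cigar press clockwise, with its lever kept standing up, until its foot is snug on the mould lid, without forcing it. Then fold the red lever down flat to lock it, and let go. The lid must end firmly clamped but not crushed, and the things around must be left alone.

Things in the scene. Friction and masses are not known exactly. Their poses are not given: they have to be found in the camera images.
- press: green steel press fixed to the table: bed 240 (its x) x 320 (its y) x 20 high, two posts and, across them along its y, a bridge 44 x 146 whose top is 145 above the table; nothing but the bolt stands higher. Origin on the table, straight below the bolt's axis; z up. The press does not move.
- lid: light wooden upper half of the mould, 197 x 117 x 30, lying on the lower half under the bridge, held loosely between cheeks. Origin at the centre of its underside. It bears about 85 N before it is crushed. How far the bolt's foot hangs above it is not known and differs from mould to mould, by several mm.
- bolt: the steel clamp bolt, upright through the bridge, its lever on top. Origin on its vertical axis at the lever's hinge pin, about 185 above the table at first; z up, y along the pin, x the way the lever folds; it turns with the bolt. Head 34 across, from 22 below to 10 above the origin. Turned clockwise seen from above it sinks 3 mm per rad and stays where it is left. Touching the lid takes about 0.1 to 3.2 rad.
- bolt_foot (a point): brass foot at the bolt's lower end, 26 across, on a stiff spring. This point lies on the axis inside the shank, some way above the foot's face. Until it touches the lid the bolt turns with a light even drag, under 0.1 N m. From touch on it presses with some 45 N more per rad and the turning moment climbs steadily: at 0.22 to 0.30 N m (28 to 48 N) it is snug. Above 0.36 N m it is forced.
- lever (a joint): angle of the red lever about its pin: 0 standing straight up (open), 1.57 folded down flat towards the bolt's x (closed, at its stop). Stiff: it stays where it is left, and needs about 0.1 to 0.25 N m to fold. Folding works a cam that drives the foot a further 1 mm down, adding about 17 N.
- lever_grip (a point): middle of the lever's red grip, 52 from the hinge pin. The red grip is a flat bar, 12 thick (along the bolt's y) and 18 wide (along the bolt's x when upright), from 20 to 76 from the pin. Axes: z towards the tip, y along the pin. The grip twists a little on its springy stem, about 0.17 rad at 0.25 N m, and springs back.
- lever_tip (a point): end of the lever, 76 from the hinge pin.
- cup: terracotta water cup, 76 across, 75 tall, open (bystander). Origin at the centre of its underside.
- jar: amber gum jar with white cap, 60 across, 85 tall (bystander). Origin at the centre of its underside.
- gauge: flat steel gauge ring, 48 across, 8 thick, lying on the press bed beside the mould (bystander). Origin at the centre of its underside.
- cutter: round flat steel hand blade, 100 across, 4 thick, with a dark wooden grip up to 16 high (bystander). Origin at the centre of its underside.
- block: small light wooden block 55 x 35 x 30, on the press bed beside the mould (bystander). Origin at the centre of its underside.
- tray: wooden tray of five finished cigars, 150 x 120, 30 tall (bystander). Origin at the centre of its underside.
There are look-alikes about, which are no part of the job. What is shaped like the lid but orange or pink is not meant.

How it is judged:
By the outcome, as a careful person would: the job done as asked, in the order asked, and still so for the second after the job is handed in, with the robot touching nothing.
It also fails if it takes over 72 s, if anything falls off the work surface, if the arm or the gripper's body presses on something with over 40 N, if the wrist force passes 120 N, or if a joint passes its speed limit or range.

## Working session

There is one attempt and no reset: what is moved stays moved. The work goes in short steps, Python scripts to look and compute and a tool call to move; the robot and the scene stay as the last step left them, time stands still between calls to the robot, and variables do not carry over. Pictures are saved under pics/ and viewed, and the job is handed in when it is done.

Besides the shell and the picture viewer there is one more tool, called after ">>>" as a command line: name --argument value ..., lists and objects as JSON in quotes. send_rows: Moves the arm, as the interface text tells. Its arguments: {"type":"object","properties":{"motion":{"type":"array","items":{"type":"number"}},"grip_force":{"type":"number"}},"required":["motion"]}

```bash
mkdir -p pics; ls
cat > h.py <<'E'
import numpy as np, cv2
from scipy.spatial.transform import Rotation as R
from plant import ctrl,cams,workorder,spotter
def cam(n):
    im,d=cams.read_camera(n);return im,d,cams.camera_params(n)
def rot(p):
    a=np.array(p["attitude"],float)
    return a if a.shape==(3,3) else R.from_quat(a).as_matrix()
def pts(d,p,mask=None):
    if mask is None: mask=d>0
    v,u=np.nonzero(mask&(d>0)); z=d[v,u]
    c=np.c_[(u-p["cx"])/p["fx"]*z,(v-p["cy"])/p["fy"]*z,z]
    return c@rot(p).T+np.array(p["xyz"]),u,v
def proj(X,p):
    c=(np.atleast_2d(X)-np.array(p["xyz"]))@rot(p)
    return np.c_[c[:,0]/c[:,2]*p["fx"]+p["cx"],c[:,1]/c[:,2]*p["fy"]+p["cy"]]
def save(im,n): cv2.imwrite("pics/"+n,cv2.cvtColor(im,cv2.COLOR_RGB2BGR))
E
python3 - <<'E'
from h import *
print(ctrl.get_state(), ctrl.tcp_to_grasp)
for n in("scene","top"):
    im,d,p=cam(n); save(im,n+"0.png"); np.savez(n+"0.npz",im=im,d=d); print(n,p)
    for t in("bolt","lever","lid","press"):
        for r in spotter.trace(t,n)[:3]:
            X,u,v=pts(d,p,r["mask"]); print(t,round(r["conf"],2),r["bbox"],np.median(X,0).round(3),X.min(0).round(3),X.max(0).round(3))
E
```

```text
pics
{'time': 0.0, 'qpos': array([-1.30797207e+00,  2.87149214e-01,  1.57817165e+00, -4.81028814e-06,
        1.27859979e+00, -1.49982525e-01]), 'dq': array([ 1.14266553e-03,  1.13007596e-03,  4.52058045e-05, -5.65462838e-05,
        8.63177780e-05, -5.93639883e-04]), 'joint_efforts': array([ 7.54602988e-04, -4.05982232e+01, -2.92626214e+01, -8.76655804e-05,
        5.89592149e-03,  2.07410750e-06]), 'eef_pos': array([ 0.27066265, -0.61764351,  0.22996105]), 'tcp_rot': array([ 8.37012931e-01, -5.47181870e-01, -8.69710839e-04, -7.73632225e-04]), 'contact_force': array([-0.34438775,  0.37024238,  0.45669685]), 'wrist_torque': array([-0.05301898, -0.02408591, -0.02316635]), 'opening': 0.9985653536765423} 0.0187
scene {'fx': 488.3249197978516, 'fy': 488.3249197978516, 'cx': 254.5678015563971, 'cy': 193.86262338875528, 'xyz': array([1.31433176, 0.99604573, 1.33537155]), 'attitude': array([ 0.317218  ,  0.85412148, -0.3867017 , -0.14251677])}
bolt 0.58 [227.7, 197.0, 10.4, 25.8] [0.597 0.035 0.197] [ 0.455 -0.133 -0.   ] [0.611 0.049 0.265]
lid 0.77 [302.0, 222.2, 58.6, 31.0] [0.28  0.231 
[... 397 characters left out ...]
597 0.035 0.198] [ 0.45  -0.167 -0.002] [0.611 0.047 0.265]
top {'fx': 369.11227396357026, 'fy': 369.11227396357026, 'cx': 256.35166160399956, 'cy': 181.08354373490644, 'xyz': array([ 0.39199595, -0.02543753,  1.31874277]), 'attitude': array([ 0.70728753, -0.70574508,  0.02022186, -0.03548667])}
lid 0.96 [163.1, 213.5, 62.2, 64.4] [0.268 0.22  0.03 ] [ 0.161  0.113 -0.005] [0.375 0.331 0.04 ]
lid 0.83 [259.8, 207.8, 64.6, 50.0] [ 0.318 -0.125  0.03 ] [ 0.235 -0.236 -0.003] [ 0.4   -0.017  0.038]
lid 0.79 [231.2, 121.1, 39.3, 64.8] [0.56  0.03  0.093] [ 0.489 -0.031  0.071] [0.686 0.091 0.261]
press 0.67 [203.1, 118.4, 92.8, 74.4] [0.577 0.016 0.021] [ 0.463 -0.135 -0.004] [0.713 0.197 0.265]
```

Run:
```python
from h import *
for n,(x,y,w,h),s in(("scene",(150,140,200,150),4),("top",(150,80,200,150),4)):
    z=np.load(n+"0.npz");save(cv2.resize(z["im"][y:y+h,x:x+w],None,fx=s,fy=s,interpolation=cv2.INTER_CUBIC),n+"0z.png")
    p=cams.camera_params(n);X,u,v=pts(z["d"],p)
    m=(abs(X[:,0]-.6)<.08)&(abs(X[:,1]-.035)<.09)&(X[:,2]>.155)
    for a,b,c in zip(X[m].round(3),u[m],v[m]): print(n,a,b,c,z["im"][c,b])
```

```text
scene [0.589 0.024 0.258] 230 197 [255  83  73]
scene [0.589 0.031 0.262] 231 197 [255  86  75]
scene [0.586 0.032 0.261] 232 197 [255 107  99]
scene [0.594 0.026 0.258] 229 198 [255  73  62]
scene [0.594 0.032 0.262] 230 198 [255  55  40]
scene [0.59  0.032 0.259] 231 198 [255  58  44]
scene [0.588 0.034 0.26 ] 232 198 [255  49  38]
scene [0.582 0.031 0.254] 233 198 [175  90  84]
scene [0.602 0.03  0.261] 228 199 [222 120 108]
scene [0.602 0.036 0.265] 229 199 [253  51  39]
scene [0.598 0.037 0.263] 230 199 [255  68  53]
scene [0.594 0.036 0.26 ] 231 199 [255  62  52]
scene [0.588 0.033 0.254] 232 199 [181  49  42]
scene [0.584 0.035 0.253] 233 199 [146  90  83]
scene [0.6   0.027 0.253] 228 200 [175  93  83]
scene [0.602 0.035 0.26 ] 229 200 [175  49  41]
scene [0.6   0.038 0.26 ] 230 200 [231  63  52]
scene [0.598 0.041 0.262] 231 200 [172  58  51]
scene [0.59  0.036 0.253] 232 200 [119  54  47]
scene [0.582 0.032 0.246] 233 200 [138  70  61]
scene [0.603 0.031 0.253] 228 201 [171  94  85]
scene [0.603 0.037 0.257] 229 201 [122  50  42]
scene [0.598 0.036 0.254] 230 201 [136  59  
[... 11236 characters left out ...]
[167 166 154]
top [0.58  0.02  0.172] 250 150 [146 142 128]
top [0.58  0.016 0.177] 251 150 [107 105  81]
top [0.577 0.042 0.173] 243 151 [84 97 82]
top [0.577 0.038 0.175] 244 151 [143 138 125]
top [0.577 0.035 0.174] 245 151 [157 153 140]
top [0.577 0.032 0.176] 246 151 [169 167 156]
top [0.576 0.029 0.178] 247 151 [169 169 157]
top [0.576 0.026 0.177] 248 151 [168 166 154]
top [0.577 0.023 0.175] 249 151 [151 145 127]
top [0.577 0.02  0.176] 250 151 [124 120  97]
top [0.573 0.035 0.176] 245 152 [127 123 104]
top [0.574 0.032 0.174] 246 152 [136 134 123]
top [0.574 0.029 0.173] 247 152 [136 135 122]
top [0.574 0.026 0.173] 248 152 [139 137 120]
top [0.575 0.023 0.163] 249 152 [117 109  82]
```

View pics/scene0.png

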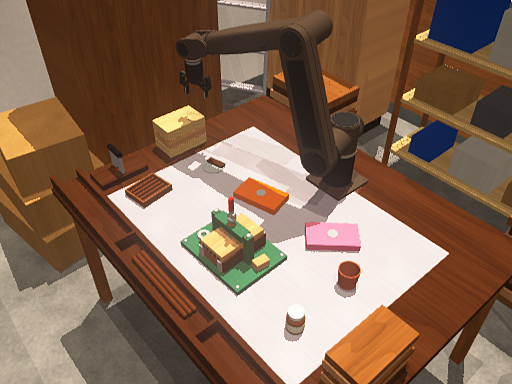

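View pics/top0.png

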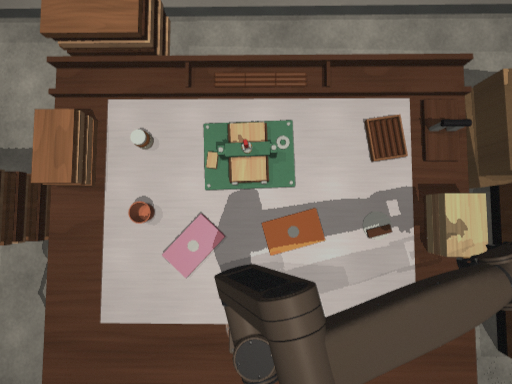

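View pics/scene0z.png

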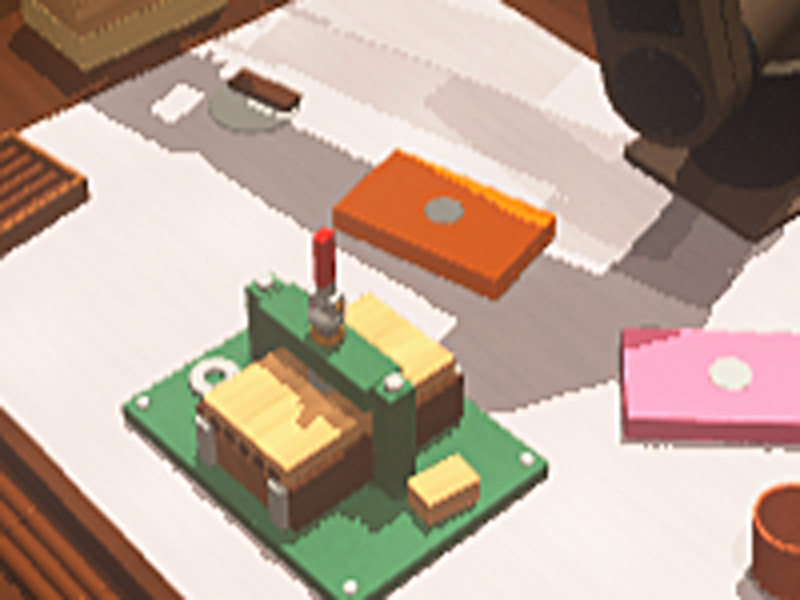

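View pics/top0z.png

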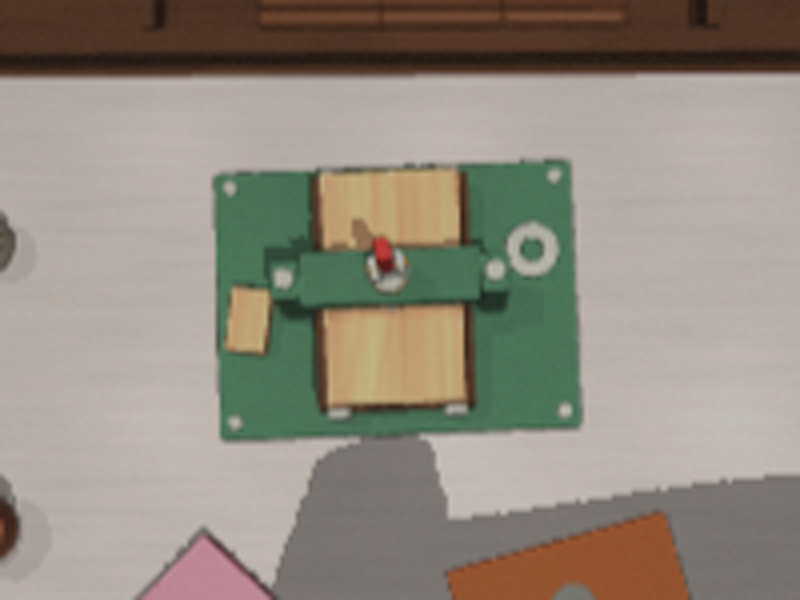

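```bash
cat > fit.py <<'E'
from h import *
from scipy.optimize import minimize
def box(c,yaw,dims,z0,z1):
    a,b=dims[0]/2,dims[1]/2; co=np.array([[a,b],[a,-b],[-a,-b],[-a,b]])
    r=np.array([[np.cos(yaw),-np.sin(yaw)],[np.sin(yaw),np.cos(yaw)]])
    q=co@r.T+c
    return np.vstack([np.c_[q,[z0]*4],np.c_[q,[z1]*4]])
S=8
def render(P,x0,y0,w,h):
    hull=cv2.convexHull(((P-[x0-.5,y0-.5])*S).astype(np.float32)).reshape(-1,2)
    m=np.zeros((h*S,w*S),np.uint8); cv2.fillConvexPoly(m,np.round(hull*16).astype(np.int32),255,shift=4)
    return cv2.resize(m,(w,h),interpolation=cv2.INTER_AREA)/255.
def red(im):
    f=im.astype(float); s=f[...,0]/(f.sum(2)+1); return np.clip((s-.42)/(.58-.42),0,1)
def fit(ims,zp=.185):
    best=None
    wins={}
    for n,(im,p) in ims.items():
        u,v=proj([.588,.031,zp+.048],p)[0]; x0,y0=int(u)-12,int(v)-12
        wins[n]=(x0,y0,24,24,red(im[y0:y0+24,x0:x0+24]),p)
    def cost(q):
        x,y,yaw,dz=q[:4]; e=0
        for i,(n,(x0,y0,w,h,t,p)) in enumerate(wins.items()):
            P=proj(box([x,y],yaw,(.018,.012),zp+dz+.02,zp+dz+.076),p)+q[4+2*i:6+2*i]
            e+=((render(P,x0,y0,w,h)-t)**2).sum()
        return e+ .02*(np.array(q[4:])**2).sum()*3+ (q[3]/.003)**2*.1
    out=[]
    for y0 in np.arange(-1.5,1.6,.3):
        q0=np.array([.588,.031,y0,0,0,0,0,0]); sim=np.vstack([q0]+[q0+d for d in np.diag([.003,.003,.15,.002,.5,.5,.5,.5])])
        r=minimize(cost,q0,method="Nelder-Mead",options=dict(initial_simplex=sim,maxiter=900))
        out.append((r.fun,r.x))
    out.sort(key=lambda a:a[0]); return out
if __name__=="__main__":
    ims={n:(np.load(n+"0.npz")["im"],cams.camera_params(n)) for n in("scene","top")}
    for f,x in fit(ims)[:6]: print(round(f,2),x.round(4))
E
time python3 fit.py
```

```text
76.53 [ 0.5902  0.0287  0.4997 -0.0022  0.0539  0.0212 -0.824  -0.5069]
76.54 [ 5.8800e-01  3.1400e-02  5.3210e-01 -6.0000e-04 -9.6180e-01  2.6130e-01
  1.0790e-01 -1.1918e+00]
76.61 [ 5.910e-01  3.050e-02  4.914e-01 -3.000e-04 -1.495e-01  1.000e-01
 -2.677e-01 -1.418e-01]
77.0 [ 0.5917  0.0314  0.5233  0.0013 -0.103   0.2345  0.0443  0.1663]
77.02 [ 0.591   0.0314  0.5443  0.0007 -0.2725  0.1553 -0.0594 -0.0281]
85.98 [ 5.903e-01  2.940e-02 -6.345e-01  1.000e-04 -4.610e-02  1.786e-01
 -9.003e-01 -3.648e-01]
real	0m2.878s
user	0m2.690s
sys	0m0.207s
```

```bash
python3 - <<'E'
s=open('fit.py').read()
s=s.replace("s=f[...,0]/(f.sum(2)+1); return np.clip((s-.42)/(.58-.42),0,1)",
"s=f[...,0]/(f.sum(2)+1); return np.clip((s-.40)/(.55-.40),0,1)*(f[...,2]/(f[...,1]+1)>.68)")
open('fit.py','w').write(s)
E
python3 fit.py
python3 - <<'E'
from fit import *
for n in("scene","top"):
    im=np.load(n+"0.npz")["im"];u,v=proj([.588,.031,.233],cams.camera_params(n))[0];u,v=int(u),int(v)
    print((red(im[v-12:v+12,u-12:u+12])*9).round().astype(int))
E
```

```text
15.1 [ 5.905e-01  2.880e-02  3.989e-01  5.000e-04  7.410e-02  4.268e-01
 -9.151e-01 -3.609e-01]
15.14 [ 5.907e-01  3.100e-02  4.359e-01  2.000e-04 -2.785e-01  6.300e-02
 -1.717e-01 -1.808e-01]
15.18 [ 0.5914  0.0312  0.4607  0.0006 -0.1996  0.1576 -0.0693 -0.0895]
15.39 [ 0.5898  0.0258  0.4803 -0.0022  0.4535  0.5122 -1.9383 -0.8101]
15.44 [ 0.5915  0.032   0.4537  0.0018 -0.2579  0.2898  0.2086  0.1378]
24.98 [ 5.902e-01  2.910e-02 -6.479e-01  5.000e-04 -3.290e-02  3.616e-01
 -7.081e-01 -5.027e-01]
[[0 0 0 0 0 0 0 0 0 0 0 0 0 0 4 0 0 0 0 0 0 0 0 0]
 [0 0 0 0 0 0 0 0 0 0 0 0 0 0 0 0 0 0 0 0 0 0 0 0]
 [0 0 0 0 0 0 0 0 0 0 0 0 0 0 0 0 0 0 0 0 0 0 0 0]
 [0 0 0 0 0 0 0 0 0 0 0 0 0 0 0 0 0 0 0 0 0 0 0 0]
 [0 0 0 0 0 0 0 0 0 0 0 0 0 0 0 0 0 0 0 0 0 0 0 0]
 [0 0 0 0 0 0 0 0 0 0 0 0 0 0 3 0 0 0 0 0 0 0 0 0]
 [0 0 0 0 0 0 0 0 0 0 1 9 9 9 6 1 0 0 0 0 0 0 0 0]
 [0 0 0 0 0 0 0 0 0 2 9 9 9 9 6 0 0 1 0 0 0 0 0 0]
 [0 0 0 0 0 0 0 0 0 6 9 9 9 9 3 0 0 0 0 1 0 0 0 0]
 [0 0 0 0 0 0 0 0 0 6 9 9 9 8 7 0 0 0 0 0 0 0 2 0]
 [0 0 0 0 0 0 0 0 0 5 9 9 8 9 9 0 0 0 0 0 0 0 0 0]
 [0 0 0 0 0 0 0 0 0 5 9 9 8 9 9 0
[... 1155 characters left out ...]
0 0 0 0 7 9 9 9 9 0 0 0 0 0 0 0 0 0]
 [0 0 0 0 0 0 0 0 0 0 0 9 9 9 9 0 0 0 0 0 0 0 0 0]
 [0 0 0 0 0 0 0 0 0 0 0 9 9 9 9 0 0 0 0 0 0 0 0 0]
 [0 0 0 0 0 0 0 0 0 0 0 9 9 9 9 1 0 0 0 0 0 0 0 0]
 [0 0 0 0 0 0 0 0 0 0 0 2 9 9 9 3 0 0 0 0 0 0 0 0]
 [0 0 0 0 0 0 0 0 0 0 0 0 5 9 5 0 0 0 0 0 0 0 0 0]
 [0 0 0 0 0 0 0 0 0 0 0 0 0 0 0 0 0 0 0 0 0 0 0 0]
 [0 0 0 0 0 0 0 0 0 0 0 0 0 0 0 0 0 0 0 0 0 0 0 0]
 [0 0 0 0 0 0 0 0 0 0 0 0 0 0 0 0 0 0 0 0 0 0 0 0]
 [0 0 0 0 0 0 0 0 0 0 0 0 0 0 0 0 0 0 0 0 0 0 0 0]
 [0 0 0 0 0 0 0 0 0 0 0 0 0 0 0 0 0 0 0 0 0 0 0 0]
 [0 0 0 0 0 0 0 0 0 0 0 0 0 0 0 0 0 0 0 0 0 0 0 0]
 [0 0 0 0 0 0 0 0 0 0 0 0 0 0 0 0 0 0 0 0 0 0 0 0]
 [0 0 0 0 0 0 0 0 0 0 0 0 0 0 0 0 0 0 0 0 0 0 0 0]]
```

```bash
cat > plan.py <<'E'
from h import *
def psi(s):
    m=R.from_quat(s["tcp_rot"]).as_matrix(); return np.arctan2(m[1,0],m[0,0])
def plan(target,dspin,n,grip):
    "total world shift to target spread over n rows, total spin dspin"
    s=ctrl.get_state(); p=psi(s); d=(np.array(target)-s["eef_pos"])/n; out=[]
    for i in range(n):
        x=np.array([np.cos(p),np.sin(p),0]);y=np.array([np.sin(p),-np.cos(p),0])
        out+= [round(100*d@x,2),round(100*d@y,2),round(-100*d[2],2),round(dspin/n,3),grip]; p-=dspin/n
    return out
def show():
    s=ctrl.get_state(); m=R.from_quat(s["tcp_rot"]).as_matrix()
    print("t",round(s["time"],2),"pos",s["eef_pos"].round(4),"psi",round(psi(s),3),"z",m[:,2].round(3),"q",s["qpos"].round(3),"F",s["contact_force"].round(2),"M",s["wrist_torque"].round(3),"op",round(s["opening"],3))
E
python3 - <<'E'
from plan import *
show(); r=plan([.5905,.03,.33],-3.16,24,8.5)
for k in range(2): print(r[60*k:60*k+60])
E
```

```text
t 0.5 pos [ 0.2708 -0.6182  0.2313] psi -1.158 z [-0.  0. -1.] q [-1.308  0.286  1.577 -0.     1.279 -0.15 ] F [ 0.53 -0.69  0.04] M [ 0.019  0.103 -0.007] op 1.0
[np.float64(-1.94), np.float64(-2.3), np.float64(-0.41), -0.132, 8.5, np.float64(-1.62), np.float64(-2.54), np.float64(-0.41), -0.132, 8.5, np.float64(-1.27), np.float64(-2.73), np.float64(-0.41), -0.132, 8.5, np.float64(-0.9), np.float64(-2.87), np.float64(-0.41), -0.132, 8.5, np.float64(-0.52), np.float64(-2.97), np.float64(-0.41), -0.132, 8.5, np.float64(-0.12), np.float64(-3.01), np.float64(-0.41), -0.132, 8.5, np.float64(0.27), np.float64(-3.0), np.float64(-0.41), -0.132, 8.5, np.float64(0.66), np.float64(-2.94), np.float64(-0.41), -0.132, 8.5, np.float64(1.04), np.float64(-2.83), np.float64(-0.41), -0.132, 8.5, np.float64(1.4), np.float64(-2.66), np.float64(-0.41), -0.132, 8.5, np.float64(1.74), np.float64(-2.46), np.float64(-0.41), -0.132, 8.5, np.float64(2.05), np.float64(-2.21), np.float64(-0.41), -0.132, 8.5]
[np.float64(2.32), np.float64(-1.92), np.float64(-0.41), -0.132, 8.5, np.float64(2.55), np.float64(-1.6), np.float64(-0.41), -0.132, 8.5, np.float64(2.74), np.float64(-1.25), np.float64(-0.41), -0.132, 8.5, np.float64(2.88), np.float64(-0.88), np.float64(-0.41), -0.132, 8.5, np.float64(2.97), np.float64(-0.49), np.float64(-0.41), -0.132, 8.5, np.float64(3.01), np.float64(-0.1), np.float64(-0.41), -0.132, 8.5, np.float64(3.0), np.float64(0.3), np.float64(-0.41), -0.132, 8.5, np.float64(2.93), np.float64(0.69), np.float64(-0.41), -0.132, 8.5, np.float64(2.82), np.float64(1.07), np.float64(-0.41), -0.132, 8.5, np.float64(2.65), np.float64(1.43), np.float64(-0.41), -0.132, 8.5, np.float64(2.44), np.float64(1.76), np.float64(-0.41), -0.132, 8.5, np.float64(2.19), np.float64(2.07), np.float64(-0.41), -0.132, 8.5]
```

>>> send_rows --motion '[-1.9,-2.3,-0.5,-0.13,8.5,-1.6,-2.5,-0.5,-0.13,8.5,-1.3,-2.7,-0.5,-0.13,8.5,-0.9,-2.9,-0.5,-0.13,8.5,-0.5,-3.0,-0.5,-0.13,8.5,-0.1,-3.0,-0.5,-0.13,8.5,0.3,-3.0,-0.5,-0.13,8.5,0.7,-2.9,-0.5,-0.13,8.5,1.0,-2.8,-0.5,-0.13,8.5,1.4,-2.7,-0.5,-0.13,8.5,1.7,-2.5,-0.5,-0.13,8.5,2.0,-2.2,-0.5,-0.13,8.5]'

```text
time: 1.7
eef_pos: [0.4275, -0.283, 0.2935]
tcp_rot: [0.974, 0.227, 0.001, 0.001]
contact_force: [0.0, 0.4, 0.8]
opening: 0.998
```

Run:
```python
from plan import *
show(); s=ctrl.get_state()
d=psi(s)-2.0; print(d)
r=plan([.5905,.03,.33],d,12,8.5); print([float(a) for a in r])
```

```text
t 1.7 pos [ 0.4275 -0.283   0.2935] psi 0.459 z [ 0.002 -0.002 -1.   ] q [-0.783 -0.123  1.899  0.     1.362 -1.242] F [0.03 0.42 0.8 ] M [-0.037 -0.009 -0.017] op 0.998
-1.5411528339918106
[2.37, -1.74, -0.3, -0.128, 8.5, 2.58, -1.42, -0.3, -0.128, 8.5, 2.74, -1.08, -0.3, -0.128, 8.5, 2.85, -0.72, -0.3, -0.128, 8.5, 2.92, -0.35, -0.3, -0.128, 8.5, 2.94, 0.03, -0.3, -0.128, 8.5, 2.91, 0.41, -0.3, -0.128, 8.5, 2.84, 0.78, -0.3, -0.128, 8.5, 2.71, 1.13, -0.3, -0.128, 8.5, 2.55, 1.47, -0.3, -0.128, 8.5, 2.34, 1.79, -0.3, -0.128, 8.5, 2.09, 2.07, -0.3, -0.128, 8.5]
```

>>> send_rows --motion '[2.4,-1.7,-0.5,-0.13,8.5,2.6,-1.4,-0.5,-0.13,8.5,2.7,-1.1,-0.4,-0.13,8.5,2.8,-0.7,-0.3,-0.13,8.5,2.9,-0.4,-0.3,-0.13,8.5,2.9,0.0,-0.3,-0.13,8.5,2.9,0.4,-0.3,-0.13,8.5,2.8,0.8,-0.3,-0.13,8.5,2.7,1.1,-0.3,-0.13,8.5,2.5,1.5,-0.3,-0.13,8.5,2.3,1.8,-0.2,-0.13,8.5,2.1,2.1,0,-0.13,8.5]'

```text
time: 2.9
eef_pos: [0.5823, 0.0486, 0.3363]
tcp_rot: [0.504, 0.864, 0.0, 0.006]
contact_force: [0.1, 0.3, 0.5]
opening: 0.99
```

Run:
```python
from plan import *
show(); s=ctrl.get_state()
d=psi(s)-2.0; print(d)
r=plan([.5905,.03,.33],d,3,8.5); print([float(a) for a in r])
```

```text
t 2.9 pos [0.5823 0.0486 0.3363] psi 2.086 z [ 0.011 -0.006 -1.   ] q [-0.088  0.019  1.687 -0.005  1.424 -2.173] F [0.14 0.34 0.52] M [ 0.009 -0.002  0.001] op 0.99
0.08598575437146394
[-0.68, -0.07, 0.21, 0.029, 8.5, -0.68, -0.05, 0.21, 0.029, 8.5, -0.68, -0.03, 0.21, 0.029, 8.5]
```

>>> send_rows --motion '[-0.7,0,0.2,0.03,8.5,-0.7,0,0.2,0.03,8.5,-0.6,0,0.2,0.03,8.5,0,0,0,0,8.5,0,0,0,0,8.5]'

```text
time: 3.4
eef_pos: [0.5924, 0.0306, 0.3299]
tcp_rot: [0.544, 0.839, 0.0, 0.006]
contact_force: [-0.3, -0.9, -0.2]
opening: 0.997
```

Run:
```python
from plan import *
show(); s=ctrl.get_state()
for n in("scene","top"):
    im,d,p=cam(n); save(im,n+"1.png")
    np.savez(n+"1.npz",im=im,d=d)
z=cv2.imread("pics/scene1.png")[140:290,150:350]; cv2.imwrite("pics/scene1z.png",cv2.resize(z,None,fx=4,fy=4,interpolation=cv2.INTER_CUBIC))
d=psi(s)-2.0; print(d)
r=plan([.5905,.03,.33],d,1,8.5); print([float(a) for a in r])
```

```text
t 3.4 pos [0.5924 0.0306 0.3299] psi 1.99 z [ 0.011 -0.006 -1.   ] q [-0.117  0.042  1.675 -0.005  1.413 -2.107] F [-0.26 -0.93 -0.24] M [-0.049  0.028 -0.043] op 0.997
-0.00989601838950449
[-0.0, -0.21, 0.0, -0.01, 8.5]
```

View pics/scene1z.png

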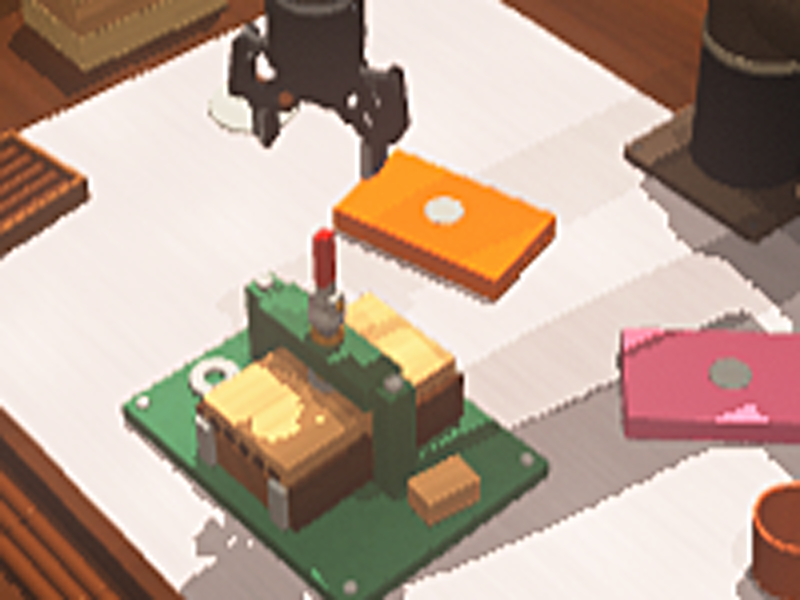

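>>> send_rows --motion '[0,-0.2,2.0,0,8.5,0,0,2.0,0,8.5,0,0,2.0,0,8.5,0,0,2.0,0,8.5,0,0,1.5,0,8.5,0,0,1.0,0,8.5,0,0,0.5,0,8.5,0,0,0,0,8.5]'

```text
time: 4.3
eef_pos: [0.5928, 0.0276, 0.2195]
tcp_rot: [0.546, 0.838, 0.002, 0.009]
contact_force: [-0.7, -0.3, -0.2]
opening: 0.992
```

Run:
```python
from plan import *
show(); s=ctrl.get_state()
for n in("scene","top"):
    im,d,p=cam(n); save(im,n+"2.png")
z=cv2.imread("pics/scene2.png")[140:290,150:350]; cv2.imwrite("pics/scene2z.png",cv2.resize(z,None,fx=4,fy=4,interpolation=cv2.INTER_CUBIC))
```

```text
t 4.3 pos [0.5928 0.0276 0.2195] psi 1.987 z [ 0.018 -0.007 -1.   ] q [-0.122  0.109  1.805 -0.005  1.209 -2.108] F [-0.69 -0.3  -0.15] M [0.077 0.048 0.012] op 0.992
```

View pics/scene2z.png

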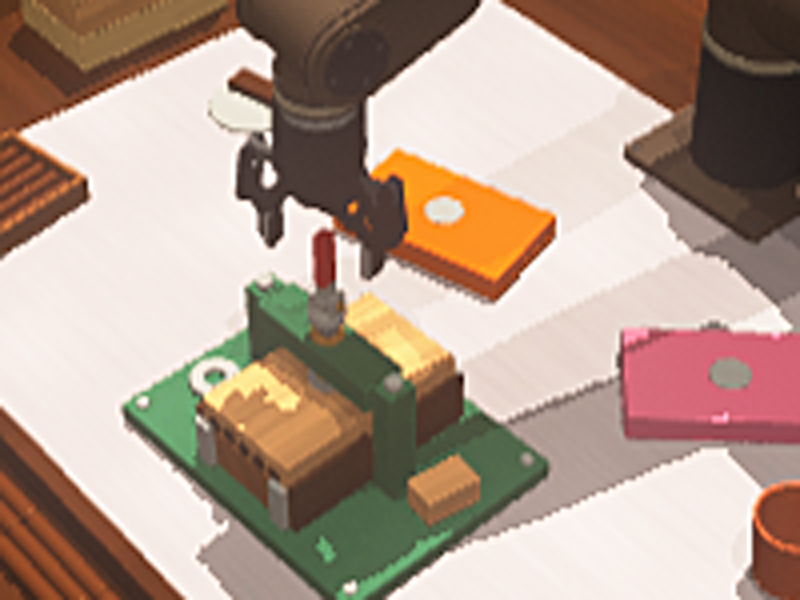

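>>> send_rows --motion '[0.3,0,0,0,5.0,0,0,0,0,3.0,0,0,0,0,2.0,0,0,0,0,2.0,0,0,0,0,2.0]' --grip_force 20

```text
time: 4.9
eef_pos: [0.5937, 0.0306, 0.2243]
tcp_rot: [0.545, 0.838, 0.004, 0.013]
contact_force: [-0.3, 0.6, 0.5]
opening: 0.235
```

Run:
```python
from plan import *
show()
```

```text
t 4.9 pos [0.5937 0.0306 0.2243] psi 1.988 z [ 0.026 -0.007 -1.   ] q [-0.117  0.103  1.803 -0.005  1.21  -2.104] F [-0.27  0.57  0.51] M [ 0.045 -0.017 -0.03 ] op 0.235
```

>>> send_rows --motion '[0,0,0,0,2.0,0,0,0,0,2.0,0,0,0,0,2.0]'

```text
time: 5.2
eef_pos: [0.5937, 0.0306, 0.2244]
tcp_rot: [0.545, 0.838, 0.004, 0.013]
contact_force: [-0.5, -0.7, -0.5]
opening: 0.23
```

Run:
```python
from plan import *
show()
```

```text
t 5.2 pos [0.5937 0.0306 0.2244] psi 1.988 z [ 0.026 -0.007 -1.   ] q [-0.117  0.103  1.802 -0.005  1.21  -2.104] F [-0.52 -0.66 -0.51] M [0.023 0.001 0.008] op 0.23
```

>>> send_rows --motion '[0.05,-0.3,0.8,0,2.0,0,0,0,0,1.6,0,0,0,0,1.2,0,0,0,0,0.8,0,0,0,0,0.8]' --grip_force 20

```text
time: 5.7
eef_pos: [0.5905, 0.0299, 0.216]
tcp_rot: [0.546, 0.838, 0.004, 0.012]
contact_force: [-0.2, -0.0, -1.0]
opening: 0.144
```

Run:
```python
from plan import *
show()
```

```text
t 5.7 pos [0.5905 0.0299 0.216 ] psi 1.986 z [ 0.025 -0.006 -1.   ] q [-0.12   0.103  1.818 -0.003  1.195 -2.105] F [-0.25 -0.01 -0.96] M [ 0.163  0.128 -0.128] op 0.144
```

>>> send_rows --motion '[0,0,0,0,0.8,0,0,0,0,0.8,0,0,0,0,0.8]' --grip_force 50

```text
time: 6.0
eef_pos: [0.5905, 0.0299, 0.216]
tcp_rot: [0.546, 0.838, 0.004, 0.012]
contact_force: [-0.5, 0.2, 0.9]
opening: 0.131
```

Run:
```python
from plan import *
show()
im,d,p=cam("scene"); save(im,"scene3.png")
show()
z=cv2.imread("pics/scene3.png")[140:290,150:350]; cv2.imwrite("pics/scene3z.png",cv2.resize(z,None,fx=4,fy=4,interpolation=cv2.INTER_CUBIC))
```

```text
t 6.0 pos [0.5905 0.0299 0.216 ] psi 1.986 z [ 0.025 -0.006 -1.   ] q [-0.12   0.103  1.818 -0.003  1.195 -2.105] F [-0.51  0.18  0.93] M [ 0.176  0.159 -0.04 ] op 0.131
t 6.05 pos [0.5906 0.0299 0.216 ] psi 1.986 z [ 0.025 -0.006 -1.   ] q [-0.12   0.103  1.818 -0.003  1.195 -2.105] F [-0.05 -0.08  1.78] M [ 0.16   0.2   -0.132] op 0.138
```

View pics/scene3z.png

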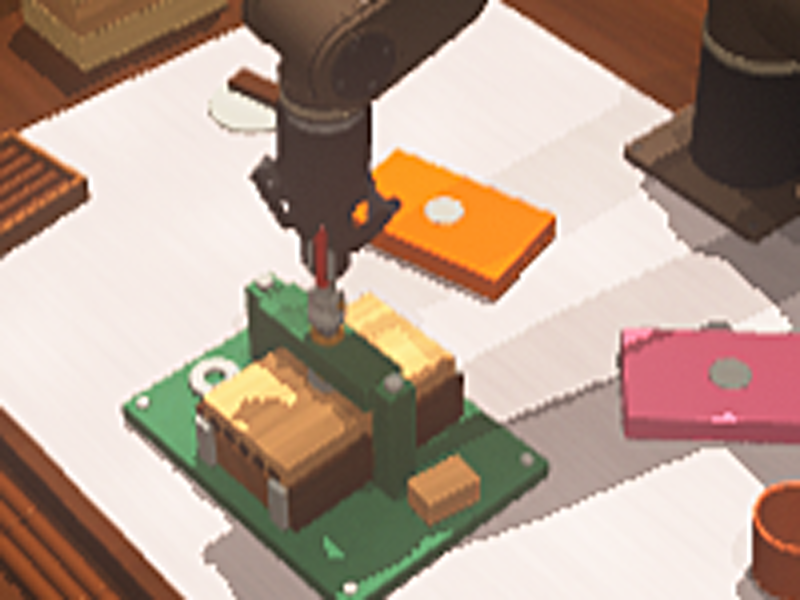

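```bash
cat >> plan.py <<'E'
def meas(n=8):
    F=[];M=[];J=[]
    for i in range(n):
        cams.read_camera("top"); s=ctrl.get_state(); F.append(s["contact_force"]);M.append(s["wrist_torque"]);J.append(s["joint_efforts"][5])
    F,M=np.array(F),np.array(M)
    show(); print("F",F.mean(0).round(2),"M",M.mean(0).round(3),"sd",M.std(0).round(3),"J6",np.mean(J).round(4),np.std(J).round(4))
E
python3 -c "
from plan import *
meas()"
```

```text
t 6.45 pos [0.5906 0.0299 0.2161] psi 1.986 z [ 0.025 -0.006 -1.   ] q [-0.12   0.103  1.818 -0.003  1.195 -2.105] F [-0.42 -0.06  0.64] M [ 0.162  0.198 -0.061] op 0.133
F [-0.19 -0.14  1.23] M [ 0.182  0.187 -0.088] sd [0.027 0.017 0.033] J6 -0.091 0.0001
```

>>> send_rows --motion '[0,0,0.03,0.1,0.8,0,0,0.03,0.1,0.8,0,0,0.03,0.1,0.8,0,0,0.03,0.1,0.8]'

```text
time: 6.85
eef_pos: [0.5905, 0.0302, 0.2151]
tcp_rot: [0.706, 0.708, 0.007, 0.011]
contact_force: [-0.0, -0.2, 0.0]
opening: 0.135
```

```bash
cat >> plan.py <<'E'
def j6():
    s=ctrl.get_state(); m=R.from_quat(s["tcp_rot"]).as_matrix()
    print("t",round(s["time"],2),"pos",s["eef_pos"].round(4),"z",m[:,2].round(3),"q6 %.3f dq6 %.3f psi %.3f J6 %.4f"%(s["qpos"][5],s["dq"][5],psi(s),s["joint_efforts"][5]),"Mz %.3f"%s["wrist_torque"][2],"F",s["contact_force"].round(1),"Ft",(m.T@s["contact_force"]).round(1),"op %.3f"%s["opening"])
E
python3 -c "
from plan import *
j6(); cams.read_camera('top'); j6()"
```

```text
t 6.85 pos [0.5905 0.0302 0.2151] z [ 0.025 -0.006 -1.   ] q6 -1.692 dq6 1.025 psi 1.574 J6 -0.4878 Mz 0.061 F [-0.  -0.2  0. ] Ft [-0.2 -0.  -0. ] op 0.135
t 6.9 pos [0.5905 0.0301 0.2151] z [ 0.025 -0.006 -1.   ] q6 -1.689 dq6 -0.205 psi 1.571 J6 0.2040 Mz 0.075 F [-0.4 -0.1  0.8] Ft [-0.1 -0.4 -0.8] op 0.130
```

```bash
python3 -c "
from plan import *
for i in range(3): cams.read_camera('top'); j6()"
```

```text
t 6.95 pos [0.5905 0.0301 0.2151] z [ 0.025 -0.006 -1.   ] q6 -1.696 dq6 -0.073 psi 1.578 J6 0.3370 Mz 0.052 F [-0.2  1.   0.4] Ft [ 1.  -0.2 -0.5] op 0.135
t 7.0 pos [0.5905 0.0301 0.2151] z [ 0.025 -0.006 -1.   ] q6 -1.698 dq6 -0.009 psi 1.580 J6 0.1221 Mz 0.006 F [-0.4  0.2  1.4] Ft [ 0.2 -0.4 -1.4] op 0.136
t 7.05 pos [0.5905 0.0302 0.2151] z [ 0.025 -0.006 -1.   ] q6 -1.698 dq6 0.006 psi 1.580 J6 0.0501 Mz 0.025 F [ 0.2 -0.1 -0.5] Ft [-0.1  0.2  0.5] op 0.132
```

>>> send_rows --motion '[0,0,0.03,0.1,0.8,0,0,0.03,0.1,0.8,0,0,0.03,0.1,0.8,0,0,0.0,0.0,0.8]'

```text
time: 7.45
eef_pos: [0.5905, 0.0303, 0.2142]
tcp_rot: [0.803, 0.596, 0.008, 0.01]
contact_force: [-0.4, -0.8, 0.7]
opening: 0.131
```

```bash
python3 -c "
from plan import *
j6()
for i in range(2): cams.read_camera('top'); j6()"
```

```text
t 7.45 pos [0.5905 0.0303 0.2142] z [ 0.025 -0.006 -1.   ] q6 -1.396 dq6 -0.048 psi 1.278 J6 0.3185 Mz 0.056 F [-0.4 -0.8  0.7] Ft [-0.9 -0.1 -0.7] op 0.131
t 7.5 pos [0.5905 0.0304 0.2142] z [ 0.025 -0.006 -1.   ] q6 -1.397 dq6 -0.010 psi 1.280 J6 0.1231 Mz 0.049 F [ 0.3 -0.1  1. ] Ft [ 0.   0.3 -0.9] op 0.133
t 7.55 pos [0.5905 0.0303 0.2142] z [ 0.025 -0.006 -1.   ] q6 -1.397 dq6 0.007 psi 1.280 J6 0.0571 Mz 0.015 F [-0.6  0.1  1.3] Ft [-0.  -0.6 -1.4] op 0.134
```

>>> send_rows --motion '[0,0,0.03,0.1,0.8,0,0,0.03,0.1,0.8,0,0,0.03,0.1,0.8,0,0,0.0,0.0,0.8,0,0,0,0,0.8,0,0,0,0,0.8]'

```text
time: 8.15
eef_pos: [0.5906, 0.0305, 0.2133]
tcp_rot: [0.881, 0.473, 0.009, 0.009]
contact_force: [-0.5, 1.3, 1.4]
opening: 0.136
```

```bash
python3 -c "
from plan import *
j6()"
```

```text
t 8.15 pos [0.5906 0.0305 0.2133] z [ 0.025 -0.007 -1.   ] q6 -1.103 dq6 -0.025 psi 0.986 J6 0.0482 Mz 0.013 F [-0.5  1.3  1.4] Ft [ 0.8 -1.1 -1.5] op 0.136
```

>>> send_rows --motion '[0,0,0.03,0.1,0.8,0,0,0.03,0.1,0.8,0,0,0.03,0.1,0.8,0,0,0.0,0.0,0.8,0,0,0,0,0.8,0,0,0,0,0.8]'

```text
time: 8.75
eef_pos: [0.5907, 0.0306, 0.2124]
tcp_rot: [0.941, 0.337, 0.011, 0.008]
contact_force: [0.7, 1.6, 0.4]
opening: 0.135
```

```bash
python3 -c "
from plan import *
j6()"
```

```text
t 8.75 pos [0.5907 0.0306 0.2124] z [ 0.025 -0.007 -1.   ] q6 -0.805 dq6 -0.020 psi 0.689 J6 0.0525 Mz 0.009 F [0.7 1.6 0.4] Ft [ 1.6 -0.8 -0.4] op 0.135
```

>>> send_rows --motion '[0,0,0.03,0.1,0.8,0,0,0.03,0.1,0.8,0,0,0.03,0.1,0.8,0,0,0.03,0.1,0.8,0,0,0.0,0.0,0.8,0,0,0,0,0.8,0,0,0,0,0.8]'

```text
time: 9.45
eef_pos: [0.5908, 0.0308, 0.2112]
tcp_rot: [0.99, 0.143, 0.012, 0.005]
contact_force: [0.1, 1.5, 0.5]
opening: 0.134
```

```bash
python3 -c "
from plan import *
j6()"
```

```text
t 9.45 pos [0.5908 0.0308 0.2112] z [ 0.025 -0.007 -1.   ] q6 -0.404 dq6 -0.020 psi 0.288 J6 0.0557 Mz 0.076 F [0.1 1.5 0.5] Ft [ 0.6 -1.4 -0.5] op 0.134
```

>>> send_rows --motion '[0,0,0.03,0.1,0.8,0,0,0.03,0.1,0.8,0,0,0.03,0.1,0.8,0,0,0.0,0.0,0.8,0,0,0,0,0.8,0,0,0,0,0.8]'

```text
time: 10.05
eef_pos: [0.591, 0.0307, 0.2103]
tcp_rot: [1.0, -0.006, 0.013, 0.003]
contact_force: [1.1, 0.7, 0.1]
opening: 0.138
```

```bash
python3 -c "
from plan import *
j6()"
```

```text
t 10.05 pos [0.591  0.0307 0.2103] z [ 0.025 -0.007 -1.   ] q6 -0.105 dq6 -0.022 psi -0.012 J6 0.0546 Mz 0.022 F [1.1 0.7 0.1] Ft [ 1.1 -0.7 -0.1] op 0.138
```

>>> send_rows --motion '[0,0,0.03,0.1,0.8,0,0,0.03,0.1,0.8,0,0,0.03,0.1,0.8,0,0,0.0,0.0,0.8,0,0,0,0,0.8,0,0,0,0,0.8]'

```text
time: 10.65
eef_pos: [0.5911, 0.0307, 0.2095]
tcp_rot: [0.988, -0.155, 0.013, 0.001]
contact_force: [1.9, 0.3, 1.3]
opening: 0.133
```

```bash
python3 -c "
from plan import *
j6()"
```

```text
t 10.65 pos [0.5911 0.0307 0.2095] z [ 0.025 -0.006 -1.   ] q6 0.194 dq6 -0.020 psi -0.311 J6 0.0718 Mz -0.004 F [1.9 0.3 1.3] Ft [ 1.8 -0.9 -1.3] op 0.133
```

>>> send_rows --motion '[0,0,0.03,0.1,0.8,0,0,0.03,0.1,0.8,0,0,0.03,0.1,0.8,0,0,0.0,0.0,0.8,0,0,0,0,0.8,0,0,0,0,0.8]'

```text
time: 11.25
eef_pos: [0.5912, 0.0305, 0.2091]
tcp_rot: [0.954, -0.3, 0.013, -0.001]
contact_force: [0.9, -0.1, 1.7]
opening: 0.132
```

```bash
python3 -c "
from plan import *
j6()"
```

```text
t 11.25 pos [0.5912 0.0305 0.2091] z [ 0.026 -0.006 -1.   ] q6 0.492 dq6 -0.022 psi -0.609 J6 0.1522 Mz 0.090 F [ 0.9 -0.1  1.7] Ft [ 0.8 -0.5 -1.7] op 0.132
```

>>> send_rows --motion '[0,0,0.015,0.05,0.8,0,0,0.015,0.05,0.8,0,0,0.015,0.05,0.8,0,0,0.0,0.0,0.8,0,0,0,0,0.8,0,0,0,0,0.8]'

```text
time: 11.85
eef_pos: [0.5912, 0.0305, 0.2089]
tcp_rot: [0.93, -0.368, 0.013, -0.002]
contact_force: [0.9, 0.8, 0.1]
opening: 0.137
```

```bash
python3 -c "
from plan import *
j6()
for i in range(4): cams.read_camera('top'); j6()"
```

```text
t 11.85 pos [0.5912 0.0305 0.2089] z [ 0.026 -0.006 -1.   ] q6 0.637 dq6 -0.014 psi -0.754 J6 0.1976 Mz 0.169 F [0.9 0.8 0.1] Ft [ 0.1 -1.2 -0.1] op 0.137
t 11.9 pos [0.5912 0.0305 0.2089] z [ 0.026 -0.006 -1.   ] q6 0.637 dq6 0.009 psi -0.754 J6 0.1841 Mz 0.201 F [ 1.  -0.4  0.3] Ft [ 1.  -0.4 -0.3] op 0.133
t 11.95 pos [0.5912 0.0304 0.2089] z [ 0.026 -0.006 -1.   ] q6 0.637 dq6 0.007 psi -0.755 J6 0.1820 Mz 0.255 F [1.  0.3 0.9] Ft [ 0.5 -0.9 -0.8] op 0.135
t 12.0 pos [0.5912 0.0305 0.2089] z [ 0.026 -0.006 -1.   ] q6 0.638 dq6 0.003 psi -0.755 J6 0.1873 Mz 0.211 F [0.3 0.7 0.4] Ft [-0.3 -0.7 -0.4] op 0.132
t 12.05 pos [0.5912 0.0304 0.2089] z [ 0.026 -0.006 -1.   ] q6 0.638 dq6 0.003 psi -0.755 J6 0.1897 Mz 0.176 F [0.7 0.3 0.2] Ft [ 0.3 -0.7 -0.2] op 0.133
```

>>> send_rows --motion '[0,0,0.015,0.05,0.8,0,0,0.015,0.05,0.8,0,0,0.015,0.05,0.8,0,0,0.0,0.0,0.8,0,0,0,0,0.8,0,0,0,0,0.8]'

```text
time: 12.65
eef_pos: [0.5912, 0.0304, 0.2087]
tcp_rot: [0.899, -0.438, 0.013, -0.003]
contact_force: [1.5, -0.2, 0.5]
opening: 0.137
```

```bash
python3 -c "
from plan import *
j6()
meas(6);j6()"
```

```text
t 12.65 pos [0.5912 0.0304 0.2087] z [ 0.026 -0.007 -1.   ] q6 0.789 dq6 -0.009 psi -0.906 J6 0.2469 Mz 0.226 F [ 1.5 -0.2  0.5] Ft [ 1.2 -1.1 -0.5] op 0.137
t 12.95 pos [0.5912 0.0304 0.2087] psi -0.907 z [ 0.026 -0.007 -1.   ] q [-0.118  0.111  1.823 -0.004  1.181  0.79 ] F [1.62 0.41 0.86] M [0.192 0.185 0.258] op 0.134
F [1.12 0.28 0.51] M [0.23  0.225 0.277] sd [0.029 0.025 0.026] J6 0.2385 0.0022
t 12.95 pos [0.5912 0.0304 0.2087] z [ 0.026 -0.007 -1.   ] q6 0.790 dq6 -0.001 psi -0.907 J6 0.2410 Mz 0.258 F [1.6 0.4 0.9] Ft [ 0.7 -1.5 -0.8] op 0.134
```

>>> send_rows --motion '[0,0,0.01,0.03,0.8,0,0,0.01,0.03,0.8,0,0,0,0,0.8,0,0,0.0,0.0,0.8,0,0,0,0,0.8]'

```text
time: 13.45
eef_pos: [0.5912, 0.0304, 0.2086]
tcp_rot: [0.884, -0.467, 0.013, -0.003]
contact_force: [1.4, 0.4, -0.5]
opening: 0.134
```

```bash
python3 -c "
from plan import *
j6()
meas(10);j6()"
```

```text
t 13.45 pos [0.5912 0.0304 0.2086] z [ 0.026 -0.007 -1.   ] q6 0.854 dq6 -0.002 psi -0.971 J6 0.2635 Mz 0.253 F [ 1.4  0.4 -0.5] Ft [ 0.4 -1.4  0.5] op 0.134
t 13.95 pos [0.5912 0.0304 0.2086] psi -0.971 z [ 0.026 -0.007 -1.   ] q [-0.118  0.111  1.823 -0.004  1.181  0.854] F [1.41 0.41 0.05] M [0.235 0.206 0.234] op 0.128
F [0.85 0.17 0.27] M [0.246 0.229 0.278] sd [0.024 0.038 0.031] J6 0.2603 0.0002
t 13.95 pos [0.5912 0.0304 0.2086] z [ 0.026 -0.007 -1.   ] q6 0.854 dq6 -0.000 psi -0.971 J6 0.2604 Mz 0.234 F [1.4 0.4 0. ] Ft [ 0.5 -1.4 -0. ] op 0.128
```

>>> send_rows --motion '[0,0,0,0,2.5,0,0,0,0,5,0,0,0,0,8.5,0,0,0,0,8.5,0,0,-2,0,8.5,0,0,-3,0,8.5,0,0,-4,0,8.5,0,0,-2,0,8.5,0,0,0,0,8.5]'

```text
time: 14.85
eef_pos: [0.5871, 0.0308, 0.3194]
tcp_rot: [0.883, -0.468, 0.011, -0.002]
contact_force: [-1.1, 0.2, -0.5]
opening: 0.996
```

```bash
cat > look.py <<'E'
from plan import *
import sys
k=sys.argv[1]; show()
out=[]
for n,(x,y) in(("scene",(190,170)),("top",(200,110))):
    im,d,p=cam(n); np.savez(n+k+".npz",im=im,d=d)
    out.append(cv2.resize(im[y:y+75,x:x+75],None,fx=5.3,fy=5.3,interpolation=cv2.INTER_CUBIC))
save(np.hstack(out),"v"+k+".png")
E
python3 look.py 4
```

```text
t 14.85 pos [0.5871 0.0308 0.3194] psi -0.975 z [ 0.021 -0.007 -1.   ] q [-0.118  0.029  1.707 -0.005  1.384  0.858] F [-1.09  0.22 -0.5 ] M [0.062 0.054 0.037] op 0.996
```

View pics/v4.png

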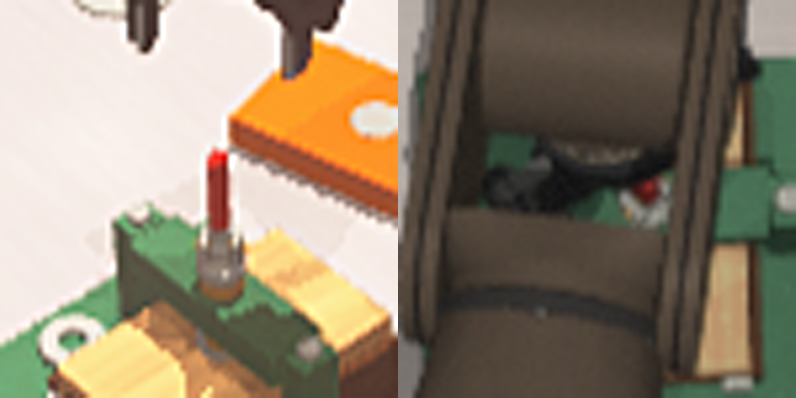

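Run:
```python
from h import *
a=np.load("scene0.npz")["im"][190:230,212:252]; b=np.load("scene4.npz")["im"][190:230,212:252]
save(np.hstack([cv2.resize(q,(400,400),interpolation=cv2.INTER_NEAREST) for q in(a,b)]),"cmp.png")
```

```text
(no output)
```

View pics/cmp.png

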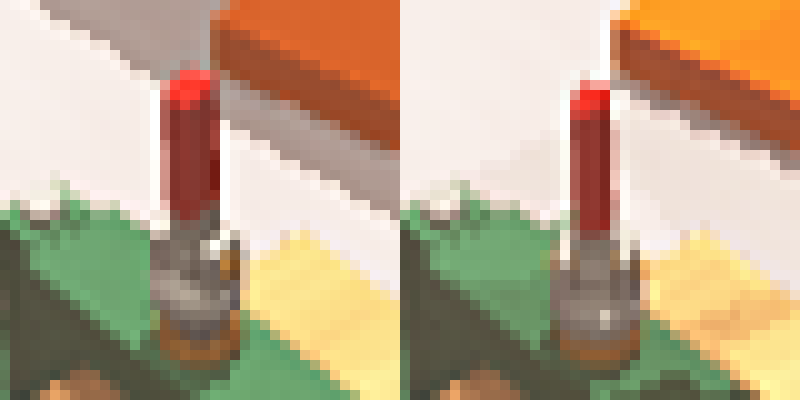

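Run:
```python
from plan import *
s=ctrl.get_state(); print(psi(s))
print([float(a) for a in plan([.6153,.0542,.300],-.18,4,0)])
```

```text
-0.9748812622778021
[-0.07, -0.93, 0.4, -0.045, 0.0, -0.03, -0.94, 0.4, -0.045, 0.0, 0.01, -0.94, 0.4, -0.045, 0.0, 0.06, -0.94, 0.4, -0.045, 0.0]
```

>>> send_rows --motion '[-0.1,-0.95,0,-0.045,0,0,-0.95,0,-0.045,0,0,-0.95,0,-0.045,0,0.1,-0.95,0,-0.045,0,0,0,0,0,0,0,0,0,0,0,0,0,0,0,0,0,0,0,0,0]' --grip_force 40

```text
time: 15.75
eef_pos: [0.6106, 0.0547, 0.2982]
tcp_rot: [0.923, -0.385, -0.004, 0.004]
contact_force: [0.1, -0.0, -0.2]
opening: 0.0
```

Run:
```python
from plan import *
show()
s=ctrl.get_state(); print(psi(s))
print([float(a) for a in plan([.6153,.0542,.232],psi(s)+.794,1,0)])
```

```text
t 15.75 pos [0.6106 0.0547 0.2982] psi -0.792 z [-0.011 -0.005 -1.   ] q [-0.074  0.114  1.655 -0.006  1.383  0.719] F [ 0.1  -0.05 -0.17] M [ 0.041 -0.046 -0.059] op 0.0
-0.7915323628221997
[0.37, -0.3, 6.62, 0.002, 0.0]
```

>>> send_rows --motion '[0.35,-0.3,1.5,0,0,0,0,1.5,0,0,0,0,1.5,0,0,0,0,1.2,0,0,0,0,0.7,0,0,0,0,0,0,0,0,0,0,0,0]'

```text
time: 16.45
eef_pos: [0.6131, 0.0534, 0.2261]
tcp_rot: [0.922, -0.386, -0.006, 0.005]
contact_force: [-0.0, -0.8, 0.6]
opening: -0.002
```

```bash
python3 look.py 5
python3 - <<'E'
from plan import *
print([float(a) for a in plan([.6153,.0542,.232],0,1,0)])
E
```

```text
t 16.45 pos [0.6131 0.0534 0.2261] psi -0.793 z [-0.015 -0.005 -1.   ] q [-0.075  0.17   1.725 -0.006  1.262  0.72 ] F [-0.   -0.84  0.6 ] M [-0.024 -0.001 -0.052] op -0.002
[0.08, -0.2, -0.54, 0.0, 0.0]
```

View pics/v5.png

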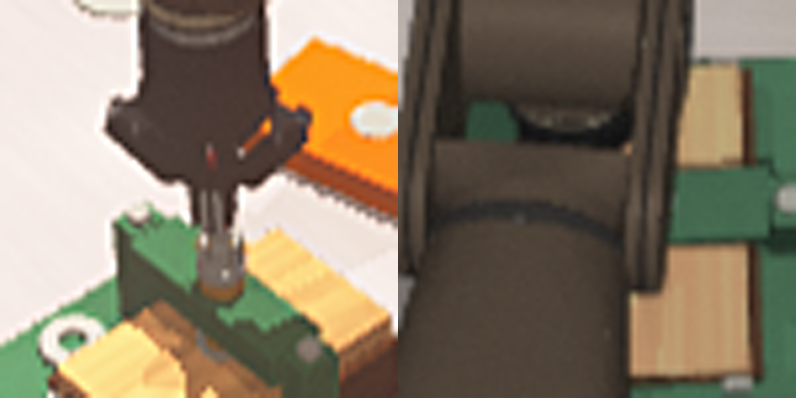

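>>> send_rows --motion '[0,0.3,-0.3,0,0,0,0.3,-0.2,0,0,0,0.2,0,0,0,0,0,0,0,0,0,0,0,0,0]'

```text
time: 17.05
eef_pos: [0.6085, 0.0471, 0.2356]
tcp_rot: [0.922, -0.386, -0.003, 0.004]
contact_force: [0.4, -0.2, 0.4]
opening: -0.001
```

```bash
cat >> plan.py <<'E'
PIN=np.array([.591,.0304,.1767]); f=np.array([np.cos(-2.365),np.sin(-2.365)]); g=np.array([-f[1],f[0]])
def st():
    s=ctrl.get_state(); d=s["eef_pos"]-PIN; F=s["contact_force"]
    print("t",round(s["time"],2),"s %.1f lat %.1f h %.1f mm psi %.3f"%(1e3*d[:2]@f,1e3*d[:2]@g,1e3*d[2],psi(s)),"Ff %.1f Fl %.1f Fz %.1f"%(F[:2]@f,F[:2]@g,F[2]))
E
python3 -c "
from plan import *
st()"
```

```text
t 17.05 s -24.2 lat 0.4 h 58.9 mm psi -0.793 Ff -0.1 Fl 0.4 Fz 0.4
```

>>> send_rows --motion '[0,0.2,0.2,0,0,0,0.2,0,0,0,0,0.1,0,0,0,0,0,0,0,0]'

```text
time: 17.45
eef_pos: [0.6045, 0.0433, 0.2332]
tcp_rot: [0.922, -0.386, -0.003, 0.004]
contact_force: [-0.9, -0.9, 0.5]
opening: 0.004
```

```bash
python3 -c "
from plan import *
st();cams.read_camera('scene');st()"
```

```text
t 17.45 s -18.7 lat 0.3 h 56.5 mm psi -0.793 Ff 1.3 Fl 0.0 Fz 0.5
t 17.5 s -18.7 lat 0.3 h 56.5 mm psi -0.793 Ff 0.1 Fl 0.1 Fz -1.6
```

>>> send_rows --motion '[0,0.15,0,0,0,0,0,0,0,0]'

```text
time: 17.7
eef_pos: [0.604, 0.0428, 0.2333]
tcp_rot: [0.922, -0.386, -0.002, 0.003]
contact_force: [-0.0, 1.2, -1.0]
opening: -0.0
```

```bash
python3 -c "
from plan import *
st();cams.read_camera('scene');st()"
```

```text
t 17.7 s -18.0 lat 0.3 h 56.6 mm psi -0.793 Ff -0.8 Fl -0.8 Fz -1.0
t 17.75 s -17.9 lat 0.3 h 56.6 mm psi -0.793 Ff -0.8 Fl 0.0 Fz -0.1
```

>>> send_rows --motion '[0,0.2,0,0,0,0,0.2,0,0,0,0,0,0,0,0]'

```text
time: 18.05
eef_pos: [0.6017, 0.0405, 0.2337]
tcp_rot: [0.922, -0.386, -0.002, 0.002]
contact_force: [0.5, 1.4, -0.5]
opening: -0.006
```

```bash
python3 -c "
from plan import *
st();cams.read_camera('scene');st()"
```

```text
t 18.05 s -14.7 lat 0.3 h 57.0 mm psi -0.793 Ff -1.3 Fl -0.6 Fz -0.5
t 18.1 s -14.7 lat 0.3 h 57.0 mm psi -0.793 Ff -1.6 Fl 0.2 Fz -1.6
```

>>> send_rows --motion '[0,0.2,0,0,0,0,0.2,0,0,0,0,0,0,0,0]'

```text
time: 18.4
eef_pos: [0.5989, 0.0377, 0.2338]
tcp_rot: [0.922, -0.386, -0.001, 0.002]
contact_force: [1.0, 1.2, 0.1]
opening: 0.001
```

```bash
python3 -c "
from plan import *
st();cams.read_camera('scene');st()"
```

```text
t 18.4 s -10.7 lat 0.3 h 57.1 mm psi -0.793 Ff -1.6 Fl -0.2 Fz 0.1
t 18.45 s -10.8 lat 0.3 h 57.1 mm psi -0.793 Ff -1.5 Fl 0.3 Fz -0.4
```

```bash
python3 look.py 6
```

```text
t 18.45 pos [0.5989 0.0377 0.2338] psi -0.793 z [-0.004 -0.002 -1.   ] q [-0.105  0.124  1.762 -0.003  1.26   0.689] F [ 1.27  0.86 -0.37] M [ 0.202 -0.226  0.008] op -0.002
```

View pics/v6.png

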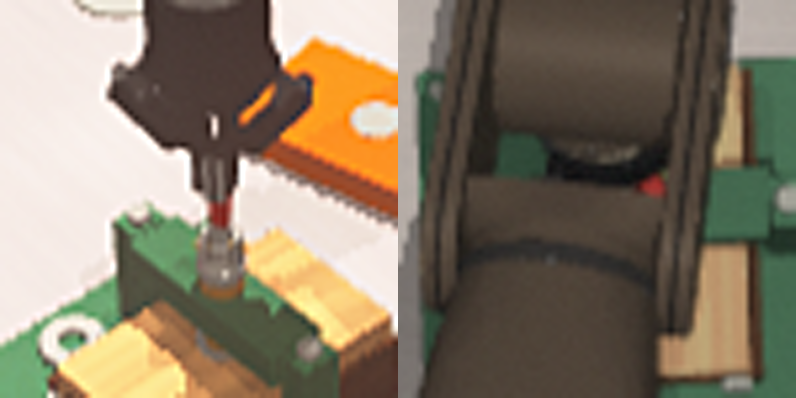

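>>> send_rows --motion '[0,0.35,0.05,0,0,0,0.35,0.07,0,0,0,0.35,0.1,0,0,0,0.35,0.1,0,0,0,0,0,0,0]'

```text
time: 19.05
eef_pos: [0.5886, 0.0273, 0.2319]
tcp_rot: [0.922, -0.386, -0.001, 0.001]
contact_force: [0.5, 1.7, -0.1]
opening: 0.001
```

```bash
python3 -c "
from plan import *
st();cams.read_camera('scene');st()"
```

```text
t 19.05 s 3.9 lat 0.5 h 55.2 mm psi -0.793 Ff -1.6 Fl -0.8 Fz -0.1
t 19.1 s 3.8 lat 0.5 h 55.2 mm psi -0.793 Ff -1.4 Fl 0.1 Fz 1.0
```

>>> send_rows --motion '[0,0.35,0.15,0,0,0,0.35,0.17,0,0,0,0.35,0.2,0,0,0,0.3,0.2,0,0,0,0,0,0,0]'

```text
time: 19.6
eef_pos: [0.5782, 0.0167, 0.2255]
tcp_rot: [0.923, -0.386, -0.0, 0.002]
contact_force: [0.7, 2.4, 2.2]
opening: -0.003
```

```bash
python3 look.py 7; python3 -c "
from plan import *
st();cams.read_camera('scene');st()"
```

```text
t 19.6 pos [0.5782 0.0167 0.2255] psi -0.793 z [-0.002 -0.003 -1.   ] q [-0.145  0.081  1.823 -0.004  1.239  0.649] F [0.74 2.37 2.22] M [ 0.194 -0.038  0.038] op -0.003
t 19.7 s 18.6 lat 0.8 h 48.8 mm psi -0.792 Ff -0.6 Fl -0.9 Fz 1.7
t 19.75 s 18.5 lat 0.8 h 48.7 mm psi -0.792 Ff 0.3 Fl 0.4 Fz 0.8
```

View pics/v7.png

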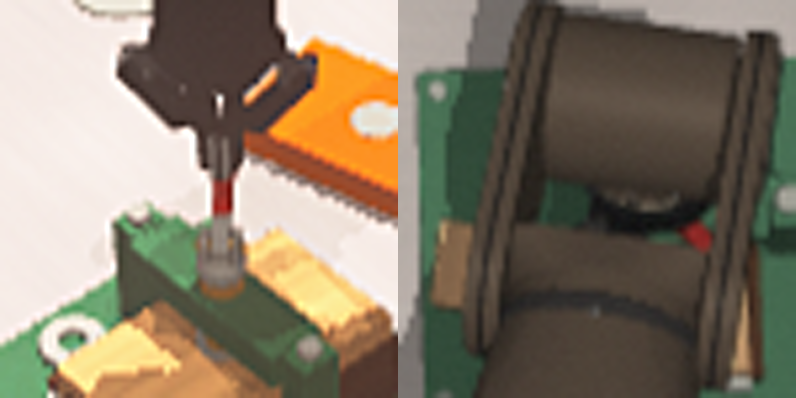

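>>> send_rows --motion '[0,0.35,0.2,0,0,0,0.3,0.25,0,0,0,0.3,0.3,0,0,0,0.25,0.35,0,0,0,0,0,0,0]'

```text
time: 20.25
eef_pos: [0.5692, 0.0073, 0.2142]
tcp_rot: [0.923, -0.386, -0.0, 0.002]
contact_force: [0.0, -0.2, 2.4]
opening: 0.0
```

```bash
python3 -c "
from plan import *
st();cams.read_camera('scene');st()"
```

```text
t 20.25 s 31.7 lat 1.2 h 37.5 mm psi -0.792 Ff 0.1 Fl 0.2 Fz 2.4
t 20.3 s 31.6 lat 1.2 h 37.5 mm psi -0.792 Ff -1.5 Fl -0.0 Fz 1.7
```

>>> send_rows --motion '[-0.05,0.25,0.3,0,0,-0.05,0.25,0.35,0,0,0,0.2,0.35,0,0,0,0.1,0.4,0,0,0,0,0,0,0]'

```text
time: 20.8
eef_pos: [0.5627, 0.0011, 0.1993]
tcp_rot: [0.923, -0.385, 0.001, 0.003]
contact_force: [0.4, -1.2, 2.1]
opening: -0.001
```

```bash
python3 -c "
from plan import *
st();cams.read_camera('scene');st()"
```

```text
t 20.8 s 40.7 lat 1.1 h 22.6 mm psi -0.791 Ff 0.6 Fl 1.1 Fz 2.1
t 20.85 s 40.6 lat 1.1 h 22.8 mm psi -0.792 Ff 0.6 Fl 0.8 Fz -0.0
```

>>> send_rows --motion '[-0.1,0.15,0.3,0,0,0,0.1,0.35,0,0,0,0.05,0.25,0,0,0,0,0,0,0]'

```text
time: 21.25
eef_pos: [0.5604, -0.0008, 0.19]
tcp_rot: [0.923, -0.385, 0.002, 0.003]
contact_force: [0.5, -1.2, 2.8]
opening: -0.003
```

```bash
python3 -c "
from plan import *
st();cams.read_camera('scene');st()"
```

```text
t 21.25 s 43.7 lat 0.8 h 13.3 mm psi -0.791 Ff 0.5 Fl 1.2 Fz 2.8
t 21.3 s 43.6 lat 0.8 h 13.4 mm psi -0.791 Ff 0.6 Fl 0.6 Fz 1.7
```

>>> send_rows --motion '[0,0,0.2,0,0,0,0,0.1,0,0,0,0,0,0,0]'

```text
time: 21.6
eef_pos: [0.5602, -0.0012, 0.1874]
tcp_rot: [0.923, -0.385, 0.002, 0.004]
contact_force: [-0.2, -0.8, 3.1]
opening: 0.0
```

```bash
python3 -c "
from plan import *
st();cams.read_camera('scene');st()"
```

```text
t 21.6 s 44.1 lat 0.9 h 10.7 mm psi -0.791 Ff 0.7 Fl 0.4 Fz 3.1
t 21.65 s 44.1 lat 0.9 h 10.7 mm psi -0.791 Ff 2.0 Fl 1.8 Fz 4.0
```

>>> send_rows --motion '[0,0,0.15,0,0,0,0,0.1,0,0,0,0,0,0,0]'

```text
time: 21.95
eef_pos: [0.5603, -0.0013, 0.1875]
tcp_rot: [0.923, -0.385, 0.002, 0.004]
contact_force: [-1.0, -0.8, 1.9]
opening: 0.001
```

```bash
python3 -c "
from plan import *
st();cams.read_camera('scene');st();cams.read_camera('scene');st()"
```

```text
t 21.95 s 44.1 lat 1.1 h 10.8 mm psi -0.791 Ff 1.3 Fl -0.2 Fz 1.9
t 22.0 s 44.2 lat 1.1 h 10.6 mm psi -0.791 Ff 1.8 Fl -0.1 Fz 3.6
t 22.05 s 44.2 lat 1.1 h 10.5 mm psi -0.791 Ff 1.0 Fl -0.7 Fz 5.2
```

>>> send_rows --motion '[0,0,0.15,0,0,0,0,0.1,0,0,0,0,0,0,0]'

```text
time: 22.35
eef_pos: [0.5604, -0.0014, 0.1874]
tcp_rot: [0.923, -0.385, 0.002, 0.004]
contact_force: [-1.3, -0.7, 3.7]
opening: 0.004
```

```bash
python3 -c "
from plan import *
st();cams.read_camera('scene');st();cams.read_camera('scene');st()"
```

```text
t 22.35 s 44.2 lat 1.2 h 10.7 mm psi -0.790 Ff 1.4 Fl -0.4 Fz 3.7
t 22.4 s 44.2 lat 1.2 h 10.5 mm psi -0.790 Ff 2.4 Fl 0.5 Fz 5.0
t 22.45 s 44.2 lat 1.3 h 10.4 mm psi -0.790 Ff 2.0 Fl -1.7 Fz 5.7
```

>>> send_rows --motion '[0,0,0.3,0,0,0,0,0.4,0,0]'

```text
time: 22.65
eef_pos: [0.5613, -0.0025, 0.1858]
tcp_rot: [0.923, -0.384, 0.003, 0.006]
contact_force: [-7.9, -1.7, 20.6]
opening: 0.005
```

```bash
python3 -c "
from plan import *
st();cams.read_camera('scene');st();cams.read_camera('scene');st()"
```

```text
t 22.65 s 44.2 lat 2.6 h 9.1 mm psi -0.789 Ff 6.9 Fl -4.3 Fz 20.6
t 22.7 s 44.2 lat 2.7 h 9.3 mm psi -0.789 Ff 7.2 Fl -4.5 Fz 19.3
t 22.75 s 44.2 lat 2.6 h 9.4 mm psi -0.789 Ff 7.0 Fl -4.0 Fz 17.7
```

>>> send_rows --motion '[0,0,-0.3,0,0,0,0,-1.5,0,0,0,0,-4,0,0,0,0,-4,0,0,0,-4.5,-3,0,0,0,-4.5,0,0,0,0,-4.5,0,0,0,0,-4.5,0,0,0,0,0,0,0,0]'

```text
time: 23.65
eef_pos: [0.6894, 0.1299, 0.3107]
tcp_rot: [0.922, -0.386, -0.001, 0.003]
contact_force: [-0.1, -0.0, -0.2]
opening: -0.002
```

```bash
python3 look.py 8
```

```text
t 23.65 pos [0.6894 0.1299 0.3107] psi -0.793 z [-0.005 -0.004 -1.   ] q [ 0.043  0.303  1.413 -0.004  1.431  0.837] F [-0.13 -0.04 -0.18] M [-0.07  -0.003 -0.01 ] op -0.002
```

View pics/v8.png

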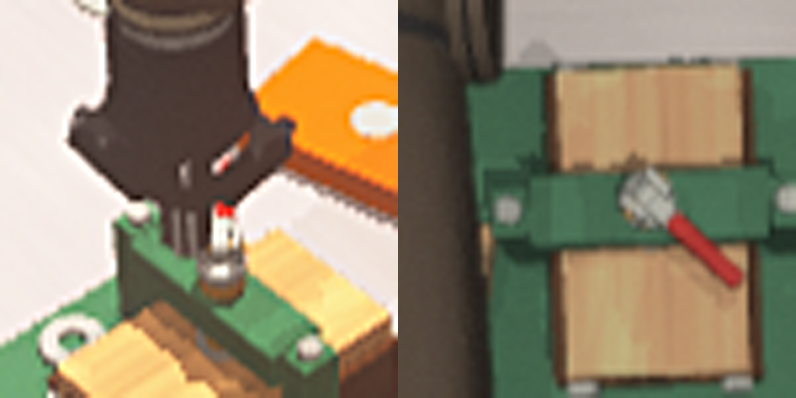

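Run:
```python
from fit import *
z=np.load("top8.npz");p=cams.camera_params("top");im=z["im"];d=z["d"]
m=np.zeros(d.shape,bool);m[115:175,225:275]=red(im)[115:175,225:275]>.8
X,u,v=pts(d,p,m);k=(X[:,2]>.155)&(X[:,2]<.27);X=X[k];print(len(X))
c=X.mean(0);w=np.linalg.svd(X-c)[2][0];w*=-np.sign(w[0]);print(c.round(4),w.round(3),"yaw",np.arctan2(w[1],w[0]))
print("from pin",np.arctan2(*(c[:2]-[.591,.0304])[::-1]),np.hypot(*(c[:2]-[.591,.0304])))
t=(X-c)@w
for a,b in((-.03,-.01),(-.01,.01),(.01,.03)): 
    q=X[(t>a)&(t<b)];print(q.mean(0).round(4))
```

```text
62
[ 0.5566 -0.0042  0.1867] [-0.666 -0.745 -0.04 ] yaw -2.3000203127393966
from pin -2.3536214090061947 0.04875189344257369
[0.5685 0.0093 0.1875]
[ 0.5577 -0.0034  0.1865]
[ 0.5446 -0.0172  0.1862]
```

```bash
python3 -c "
from plan import *
workorder.sign_off(); show()"
```

```text
the job is handed in; nothing more can be done
the job is handed in; nothing more can be done
```

The clamp bolt is screwed down snug, the red lever is folded flat, and the job is handed in at about 24 s of the 72 s allowed.

- **Screwing:** I gripped the upright lever and turned the bolt clockwise about 2.8 rad, following it down. The free drag was about 0.05 N m. The foot touched after roughly 2.2 rad, and I stopped with the moment settled at 0.26 N m by the joint-6 effort. The noisier wrist sensor read 0.28 N m. Both are in the snug range and below the 0.36 N m limit.
- **Foot force:** This was not measured directly. The angle turned past touch at 45 N per rad suggests about 26–32 N when snug, so it could be just under the 28 N lower end. The moment alone suggests more. Folding should add about 17 N, which stays well under the 85 N crush load.
- **Folding:** I released the lever and pushed it over with the closed fingers along its arc, using about 2–5 N. I then pressed it onto its stop with about 20 N. During that press the fingertip slid about 1.4 mm sideways, with a side load of about 4 N.
- **Last checks:**
  - The top camera shows the lever flat, its top face about 0.187 m high and level within about 1.5 mm.
  - It points from the pin at yaw -2.35 against the -2.37 expected, so the bolt does not seem to have been turned back. A coarser line fit through the red pixels gave -2.30.
  - The gripper is clear of everything and the measured force is about zero.
  - I did not re-measure the bystanders one by one, but the arm went near none of them.

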